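# Find the loaded saggar, slide it home and give it its witness bar

## Robot

A 6-joint arm with a two-finger parallel gripper is mounted at the origin on the work surface. World frame = base frame: x ahead of the robot, y to its left, z up, the work surface at z = 0. Lengths are in m, angles in rad, forces in N, time in s.
With the tool pointing down it reaches from about 0.275 to 0.75 m from the base axis. Payload 10.2 kg.
Tool frame: the origin (TCP) lies midway between the tips of the shut fingers; the grasp point (between the pads) lies 19 mm behind it (env.hold_point_z is the distance from the TCP to the grasp point, in m); z points along the fingers, y is the line along which they close (so a half turn about z gives the same grasp; the last joint's range is limited). The gripper opens to 85 mm and grips with 20 to 120 N. Pads are 22 mm wide; open, the fingers measure 114 mm over their backs; the gripper's body (76 mm by 85 mm) begins 54 mm behind the grasp point. The pads swing forward as they close: fully open they stand 13 mm farther back than shut.
Start: joints at [1.084, 0.313, 1.498, -0, 1.331, -0.223], TCP at [0.137, 0.507, 0.231] pointing down, gripper open.
Joint ranges: [-2.94, 2.94], [-0.97, 2.17], [0.19, 2.56], [-1.23, 4.37], [0.02, 3.11], [-2.88, 2.88]. Speed limits (rad/s): [2.39, 2.39, 3.01, 3.14, 3.14, 3.14].

## Interface

Orientations are given as a unit quaternion [x, y, z, w].
In Python, from bench import env, kinematics, monitor, eyes, job gives the robot as it stands. The module is installed in compiled form; this text tells all that it offers. Calls block until the motion is done:
- env.reach(position, orientation): joint-space move of the TCP to a pose.
- env.movel(position, velocity=0.15, frame=None, guard=None): straight line of the TCP; frame=None keeps the orientation; velocity is the mean speed in m/s. With guard (N) it stops when the force on the tool has changed by that much, and returns True; else False.
- env.set_joints(angles): joint-space move.
- env.release() and env.close_gripper(effort=None): open the fingers fully, or close them until they stop; effort is the grip in N (None keeps the last).
- env.hold(seconds).
- kinematics.ik(position, orientation): joint angles nearest the present ones, or None.
- monitor.sense(): the state.
- eyes.grab_frame(name): name is "scene" or "top" or "wrist"; returns a dict with "frame" (420x560x3 uint8, red, green, blue), "mtx" (3x3 intrinsics, pixels), "view" (4x4, takes a point from world to camera coordinates). Camera axes: x right, y down, z forward; pixel columns grow to the right and rows downward; lengths in m; the calibration is good to about 2 mm. A picture is of the moment at which its call begins. There is no depth.
A pose or a line that the arm cannot do raises env.MotionError and nothing moves.
- job.hand_in(): hands the job in; it is judged then, once.
The state is a dict: "clock": time; "joints": joint angles; "qvel": joint speeds; "joint_efforts": joint torques, N m; "position": TCP position; "ee_rot": TCP orientation; "contact_force": force on the tool from outside, world axes, zero at the start; "ft_torque": the same for the moment, N m; "finger_gap": opening from 0.0 (shut) to 1.0 (fully open); "gripper_force": force on a finger pad.
Only numpy, scipy, OpenCV 4.12 (cv2) and the standard library are available. Lean on these libraries where they do the work, as an engineer would, in place of code of your own. Each camera call takes 0.05 s, during which the arm holds its last target. There are 200 camera calls.

## Task

Three identical closed saggars stand in a row on the ware board and only one has a piece inside: feel by nudging them which one is loaded (clearly the heaviest). Without lifting or tipping any, slide the loaded one gently away from you until it sits square and fully home against the wooden fence, and leave the two empty ones on the board in the front row, well clear of the fence. Then take the witness bar from the pocket tray and lay it flat in the dish in the loaded saggar's lid; leave everything else where it is.

Things in the scene. Friction and masses are not known exactly. Their poses are not given: they have to be found in the camera images.
- saggar_a: one of three look-alike closed fireclay boxes (saggars), 80 (x) x 100 (y) x 61 mm high, lid fixed on; origin at the centre of its underside, x towards the fence within 0.2 rad, near face at x = -40. Any of the three may be the loaded one. In the middle of the lid is a dish, 52 (x) x 64 (y) inside, floor 56 above the underside, rim 5 higher
- saggar_b: the same as saggar_a in every outward way; origin and axes as there. The loaded one weighs about 0.86 kg, an empty one 0.21 kg. Sliding slowly on the board an empty one takes about 1.5 to 2.5 N to push, the loaded one about 6 to 10 N
- saggar_c: the same as saggar_a in every outward way; origin and axes as there. Too wide to grasp: push it low on its near face, e.g. with both half-open fingers side by side
- board: fixed plywood ware board lying on the table, 310 (x) x 470 (y) x 12 thick; origin at the centre of its underside, x away from the robot and square to the fence. The saggars stand on its top, 12 above the origin
- fence: fixed wooden batten along the far edge of the board, 20 (x) x 460 (y) x 35 high, standing on the board; origin at the centre of its underside, x square to it and away from the robot: its near face is at x = -10, so a saggar is home with its origin at x = -50
- tray: fixed wooden tray with three pockets in a row along its x, 170 (x) x 60 (y) x 8 high; origin at the centre of its underside; pocket floors 4 above the table, pocket centres at x = -55, 0, +55, each about 50 x 52 inside
- bar: witness bar, plain ceramic bar 40 (x) x 16 (y) x 16 mm, 24 g, lying in one of the tray's pockets (not always the same), along the tray's x within 0.2 rad, standing about 12 above the pocket walls; origin at the centre of its underside. Grip it across its 16 mm width (its y)
- disc1: ceramic test disc, 28 dia x 14, in another pocket; origin under its centre. Not part of the job: leave it alone.
- disc2: ceramic test disc, 28 dia x 14, in another pocket; origin under its centre. Not part of the job: leave it alone.
- cup: white mug, 72 dia x 85 high, origin under its centre. Not part of the job: leave it alone.
- bottle: yellow capped bottle, 56 dia x 150 high, origin under its centre. Not part of the job: leave it alone.
- rib: flat wooden rib 90 x 50 x 8, left of the board, origin under its centre. Not part of the job: leave it alone.
- jar: small terracotta jar, 72 dia x 58 high, left of the board, origin under its centre. Not part of the job: leave it alone.
There are look-alikes about, which are no part of the job. Leave any purple or red look-alike of the saggar_c alone.

How it is judged:
On the way, in this order (a step that is already met when the one before it is completed fails the run):
1. the loaded saggar is home and square against the fence (((contact force between saggar_a and board above 4.5 N and x of saggar_a in the frame of fence between -0.056 and -0.044 m and y of saggar_a in the frame of fence between -0.23 and 0.23 m and angle between the x axis of saggar_a and the x axis of fence, either way round below 0.1 rad) or (contact force between saggar_b and board above 4.5 N and x of saggar_b in the frame of fence between -0.056 and -0.044 m and y of saggar_b in the frame of fence between -0.23 and 0.23 m and angle between the x axis of saggar_b and the x axis of fence, either way round below 0.1 rad) or (contact force between saggar_c and board above 4.5 N and x of saggar_c in the frame of fence between -0.056 and -0.044 m and y of saggar_c in the frame of fence between -0.23 and 0.23 m and angle between the x axis of saggar_c and the x axis of fence, either way round below 0.1 rad))), for 0.2 s.
2. the witness bar is out of the tray (height (world z) of bar above 0.04 m), for 0.1 s.
At the end, for the whole second after the job is handed in: Loaded saggar home: centre within 6 mm of the home distance, within 0.1 rad of square; bar lying flat and at rest in its lid's dish; both empties on the board, centres at least 100 mm in front of the fence's centre line (((contact force between saggar_a and board above 4.5 N and x of saggar_a in the frame of fence between -0.056 and -0.044 m and y of saggar_a in the frame of fence between -0.23 and 0.23 m and angle between the x axis of saggar_a and the x axis of fence, either way round below 0.1 rad and x of bar in the frame of saggar_a between -0.026 and 0.026 m and y of bar in the frame of saggar_a between -0.032 and 0.032 m and z of bar in the frame of saggar_a between 0.05 and 0.068 m and linear speed of each of bar, saggar_a below 0.02 m/s and x of each of saggar_b, saggar_c in the frame of fence below -0.1 m and contact force between each of saggar_b, saggar_c and board above 1 N) or (contact force between saggar_b and board above 4.5 N and x of saggar_b in the frame of fence between -0.056 and -0.044 m and y of saggar_b in the frame of fence between -0.23 and 0.23 m and angle between the x axis of saggar_b and the x axis of fence, either way round below 0.1 rad and x of bar in the frame of saggar_b between -0.026 and 0.026 m and y of bar in the frame of saggar_b between -0.032 and 0.032 m and z of bar in the frame of saggar_b between 0.05 and 0.068 m and linear speed of each of bar, saggar_b below 0.02 m/s and x of each of saggar_a, saggar_c in the frame of fence below -0.1 m and contact force between each of saggar_a, saggar_c and board above 1 N) or (contact force between saggar_c and board above 4.5 N and x of saggar_c in the frame of fence between -0.056 and -0.044 m and y of saggar_c in the frame of fence between -0.23 and 0.23 m and angle between the x axis of saggar_c and the x axis of fence, either way round below 0.1 rad and x of bar in the frame of saggar_c between -0.026 and 0.026 m and y of bar in the frame of saggar_c between -0.032 and 0.032 m and z of bar in the frame of saggar_c between 0.05 and 0.068 m and linear speed of each of bar, saggar_c below 0.02 m/s and x of each of saggar_a, saggar_b in the frame of fence below -0.1 m and contact force between each of saggar_a, saggar_b and board above 1 N))); the robot touches nothing.
It fails at once if a saggar is lifted 15 mm or tipped by more than 0.2 rad (height (world z) of any of saggar_a, saggar_b, saggar_c above 0.027 m or angle between any of saggar_a, saggar_b, saggar_c's own z axis and vertical above 0.2 rad).
It fails at once if a saggar is rammed into the fence (over 50 N) (contact force between any of saggar_a, saggar_b, saggar_c and fence above 50 N).
It fails at once if a bystander is moved by more than 30 mm (a disc by more than 20 mm) (distance of any of cup, bottle, rib, jar from where it was at the start of the episode above 0.03 m or distance of any of disc1, disc2 from where it was at the start of the episode above 0.02 m).
It also fails if it takes over 72 s, if anything falls off the work surface, if the arm or the gripper's body presses on something with over 40 N, if the wrist force passes 120 N, or if a joint passes its speed limit or range.

## Working session

There is one attempt and no reset: what is moved stays moved. The work goes in short steps, each a Python script; the robot and the scene stay as the last script left them, time stands still between calls to the robot, and variables do not carry over. Pictures are saved under pics/ and viewed, at most 10 in all, crops included, and the job is handed in when it is done.

```bash
mkdir -p pics; cat > h.py <<'E'
import numpy as np, cv2
from bench import env, kinematics, monitor, eyes, job
def ray(c,u,v,z):
    R=c["view"][:3,:3];t=c["view"][:3,3]
    o=-R.T@t;d=R.T@np.linalg.inv(c["mtx"])@np.array([u,v,1.])
    return o+d*(z-o[2])/d[2]
def proj(c,p):
    q=c["mtx"]@(c["view"][:3,:3]@np.array(p)+c["view"][:3,3]);return q[:2]/q[2]
def save(c,n): cv2.imwrite(f"pics/{n}.png",c["frame"][:,:,::-1])
def down(yaw): # tool z down, tool y axis at angle yaw from world y
    from scipy.spatial.transform import Rotation as R
    return (R.from_euler('z',yaw)*R.from_euler('x',np.pi)).as_quat()
E
python3 - <<'E'
from h import *
for n in("scene","top"):
    c=eyes.grab_frame(n);save(c,n);
    print(n,c["mtx"].round(1).tolist(),c["view"].round(3).tolist())
s=monitor.sense();print(s["clock"],s["ee_rot"],s["contact_force"],s["finger_gap"])
E
```

```text
scene [[402.4, 0.0, 282.4], [0.0, 402.4, 205.9], [0.0, 0.0, 1.0]] [[-0.077, 0.997, -0.013, 0.069], [0.782, 0.052, -0.622, -0.363], [-0.619, -0.058, -0.783, 1.509], [0.0, 0.0, 0.0, 1.0]]
top [[414.4, 0.0, 281.1], [0.0, 414.4, 202.7], [0.0, 0.0, 1.0]] [[0.007, -1.0, 0.004, -0.014], [-0.981, -0.008, -0.194, 0.497], [0.194, -0.003, -0.981, 0.944], [0.0, 0.0, 0.0, 1.0]]
0.1 [ 1.31500963e-01  9.91315887e-01 -5.23021804e-04 -1.86865961e-04] [0.51071047 0.62034078 0.2186228 ] 1.003520518672056
```

View pics/top.png

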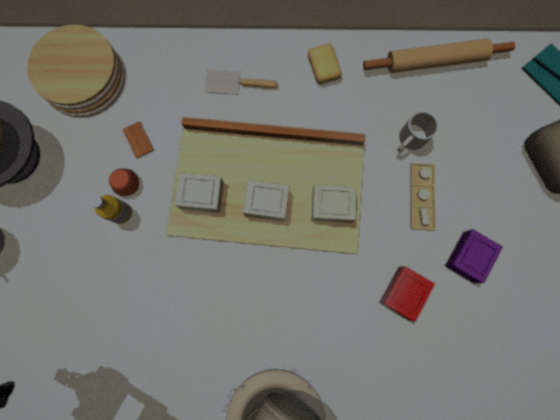

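View pics/scene.png

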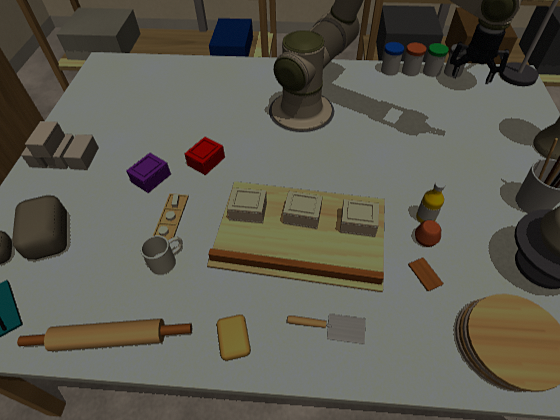

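The top view shows three saggars on the board at about (200,192), (267,200) and (334,203). The fence runs from (183,122) to (363,138). The tray is at (423,196) with two discs at (424,173) and (423,194), and the bar is in the lowest pocket at (424,216). The look-alikes, red (409,293) and purple (475,256), are off the board and stay untouched. I'll confirm this in an enlarged crop.

```bash
python3 - <<'E'
from h import *
c=eyes.grab_frame("top");f=c["frame"]
cr=f[110:260,165:450][:,:,::-1]
g=cv2.convertScaleAbs(cr,alpha=1.5)
cv2.imwrite("pics/crop.png",cv2.resize(g,(798,420),interpolation=cv2.INTER_CUBIC))
hsv=cv2.cvtColor(f,cv2.COLOR_RGB2HSV)
print("cam",-c["view"][:3,:3].T@c["view"][:3,3])
for p in [(200,192),(200,207),(230,170),(270,130),(424,216),(424,173),(423,205),(415,230)]: print(p,hsv[p[1],p[0]],f[p[1],p[0]])
# saggars: low saturation inside the board region
m=np.zeros(f.shape[:2],np.uint8);roi=np.array([[185,140],[358,150],[355,245],[175,232]])
cv2.fillPoly(m,[roi],255)
s=((hsv[:,:,1]<75)&(m>0)).astype(np.uint8)*255
s=cv2.morphologyEx(s,cv2.MORPH_OPEN,np.ones((3,3)));s=cv2.morphologyEx(s,cv2.MORPH_CLOSE,np.ones((5,5)))
for k in cv2.findContours(s,0,2)[0]:
    if cv2.contourArea(k)>300:
        b=cv2.boxPoints(cv2.minAreaRect(k)); print(cv2.contourArea(k),b.round(1).tolist())
# fence
s=((hsv[:,:,0]<14)&(hsv[:,:,1]>120)).astype(np.uint8)*255; s[:, :178]=0; s[:,370:]=0; s[:110]=0;s[150:]=0
k=max(cv2.findContours(s,0,2)[0],key=cv2.contourArea);b=cv2.boxPoints(cv2.minAreaRect(k));print("fence",b.round(1).tolist())
E
```

```text
cam [ 0.30419165 -0.00754229  1.02260312]
(200, 192) [ 39  13 135] [133 135 128]
(200, 207) [ 25  26 107] [107 105  96]
(230, 170) [ 33  59 135] [132 135 104]
(270, 130) [ 12 166 112] [112  69  39]
(424, 216) [ 43  13 134] [131 134 127]
(424, 173) [ 38  15 134] [132 134 126]
(423, 205) [ 25  94 130] [130 122  82]
(415, 230) [ 36  10 124] [123 124 119]
16161.5 [[174.6999969482422, 232.5], [181.5, 137.0], [361.79998779296875, 149.89999389648438], [355.0, 245.39999389648438]]
fence [[182.1999969482422, 128.0], [183.10000610351562, 117.5999984741211], [363.5, 134.5], [362.5, 144.89999389648438]]
```

View pics/crop.png

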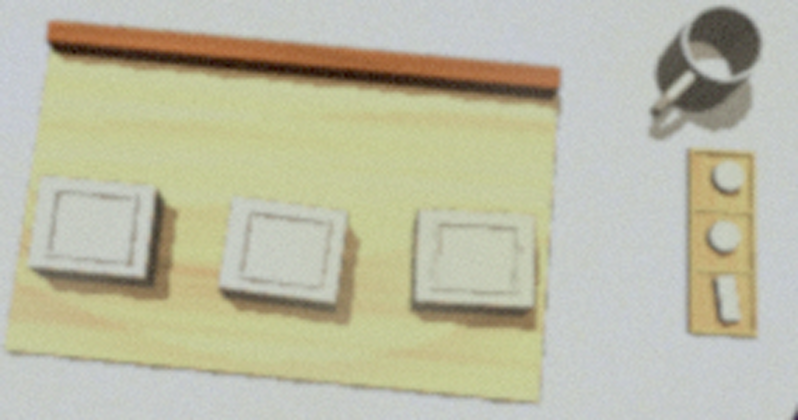

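The crop confirms the saggars' lids and dishes on the board. The tray has the bar in its bottom pocket at crop (727,298), which is image (424.6,216), and the discs in the other two pockets. Next I segment these and cast rays.

```bash
cat >> h.py <<'E'
def rects(c,mask,z,amin):
    out=[]
    for k in cv2.findContours(mask,0,1)[0]:
        if cv2.contourArea(k)<amin: continue
        P=np.array([ray(c,u,v,z)[:2] for u,v in k[:,0]],np.float32)*1000
        (cx,cy),wh,a=cv2.minAreaRect(P);b=cv2.boxPoints(((cx,cy),wh,a))
        e=[b[1]-b[0],b[2]-b[1]];d=max(e,key=np.linalg.norm)
        yaw=np.arctan2(d[1],d[0]); yaw=(yaw)%np.pi # long axis
        out.append((cx/1e3,cy/1e3,sorted(wh),yaw,proj(c,[cx/1e3,cy/1e3,z])))
    return out
def saggars(c):
    f=cv2.GaussianBlur(c["frame"],(5,5),0);h=cv2.cvtColor(f,cv2.COLOR_RGB2HSV)
    m=((h[:,:,1]<36)&(h[:,:,2]>118)).astype(np.uint8)*255
    return m
E
python3 - <<'E'
from h import *
c=eyes.grab_frame("top")
m=saggars(c);r=np.zeros_like(m);cv2.fillPoly(r,[np.array([[190,140],[358,152],[354,242],[175,230]])],255)
m=cv2.morphologyEx(m&r,cv2.MORPH_CLOSE,np.ones((3,3)))
for q in rects(c,m,.073,200): print("sag",*[np.round(x,3) for x in q], "rel yaw",round(q[3]-np.pi/2,3))
f=cv2.GaussianBlur(c["frame"],(3,3),0);h=cv2.cvtColor(f,cv2.COLOR_RGB2HSV)
# tray
t=((h[:,:,1]>60)).astype(np.uint8)*255; t[:, :405]=0;t[:,442:]=0;t[:158]=0;t[238:]=0
t=cv2.morphologyEx(t,cv2.MORPH_CLOSE,np.ones((7,7)))
for q in rects(c,t,.008,500): print("tray",*[np.round(x,3) for x in q])
b=((h[:,:,1]<45)&(h[:,:,2]>105)).astype(np.uint8)*255;n=np.zeros_like(b);n[206:227,415:433]=255
for q in rects(c,b&n,.02,20): print("bar",*[np.round(x,3) for x in q])
# fence: far top edge and near bottom edge
s=(h[:,:,0]<15)&(h[:,:,1]>110)&(h[:,:,2]>40)
up=[];lo=[]
for u in range(192,356,4):
    v=np.where(s[110:152,u])[0]+110
    up.append(ray(c,u,v.min(),.047)[:2]);lo.append(ray(c,u,v.max()+1,.012)[:2])
for n,P in(("far",up),("near",lo)):
    P=np.array(P);k=np.polyfit(P[:,1],P[:,0],1);print(n,"x=%.4f*y+%.4f"%tuple(k),"rms",np.std(P[:,0]-np.polyval(k,P[:,1])))
print([ray(c,u,v,z).round(3) for u,v,z in((182.5,118,.047),(363.5,134.5,.047))])
E
```

```text
sag 0.496 -0.134 [75.045 94.348] 1.528 [334.069 201.407] rel yaw -0.043
sag 0.503 0.026 [76.217 97.36 ] 1.44 [265.601 198.062] rel yaw -0.131
sag 0.521 0.183 [76.455 85.568] 1.482 [199.238 190.05 ] rel yaw -0.089
tray 0.526 -0.365 [ 58.378 167.688] 3.088 [422.645 195.668]
bar 0.472 -0.363 [14.69  40.054] 0.121 [424.923 216.034]
far x=0.0910*y+0.6896 rms 0.0007647762030616588
near x=0.0752*y+0.6788 rms 0.002362028637780209
[array([0.711, 0.238, 0.047]), array([ 0.672, -0.213,  0.047])]
```

Fence normal yaw is about -0.091. The three saggars and the bar (0.472, -0.363, yaw 0.12) are found. Now the nudges with shut fingers, starting at the left.

```bash
cat >> h.py <<'E'
from scipy.spatial.transform import Rotation as Rot
def ori(yaw): return (Rot.from_euler('z',yaw)*Rot.from_euler('y',np.pi)).as_quat()
FY=-.091; D=np.array([np.cos(FY),np.sin(FY),0])
def behind(c,off,z): p=np.array([c[0],c[1],0])+D*off; p[2]=z; return p
E
python3 - <<'E'
from h import *
env.close_gripper()
S=[(.521,.183),(.503,.026),(.496,-.134)]
for i,s in enumerate(S):
    if i==0: env.reach(behind(s,-.068,.22),ori(FY))
    else: env.movel(behind(s,-.068,.10),.25)
    env.movel(behind(s,-.068,.027),.12)
    f0=monitor.sense()["contact_force"]
    hit=env.movel(behind(s,-.033,.027),.02,guard=4.5)
    q=monitor.sense();print(i,hit,(q["position"]-behind(s,0,0)).round(4),(q["contact_force"]-f0).round(2),round(q["clock"],1))
    if hit: break
    env.movel(behind(s,-.075,.027),.15); env.movel(behind(s,-.075,.10),.2)
c=eyes.grab_frame("top");save(c,"n1")
E
```

```text
0 False [-0.0329  0.003   0.027 ] [-0.77  0.15 -0.48] 6.3
1 False [-0.0329  0.003   0.027 ] [-0.4  -0.59  0.06] 10.7
2 True [-0.0504  0.0048  0.0266] [-0.14 -1.21  0.56] 14.1
```

```bash
python3 - <<'E'
from h import *
s=(.496,-.134)
for off in (-.046,-.042,-.038):
    h=env.movel(behind(s,off,.027),.015,guard=4.5);q=monitor.sense();print(h,(q["position"]-behind(s,0,0)).round(4),q["contact_force"].round(2))
c=eyes.grab_frame("top");save(c,"n2")
m=saggars(c);r=np.zeros_like(m);cv2.fillPoly(r,[np.array([[190,140],[358,152],[354,242],[175,230]])],255)
m=cv2.morphologyEx(m&r,cv2.MORPH_CLOSE,np.ones((3,3)))
for q in rects(c,m,.073,200): print("sag",*[np.round(x,3) for x in q])
print(monitor.sense()["clock"])
E
```

```text
True [-0.0501  0.005   0.0264] [-0.37 -0.33  1.97]
True [-0.0501  0.0051  0.0262] [-1.07 -0.77  3.46]
True [-0.0502  0.0051  0.0261] [-1.86 -1.    3.95]
sag 0.521 0.026 [77.625 98.156] 1.487 [265.697 190.565]
sag 0.539 0.18 [78.581 86.448] 1.486 [200.506 182.51 ]
14.9417
```

View pics/n2.png

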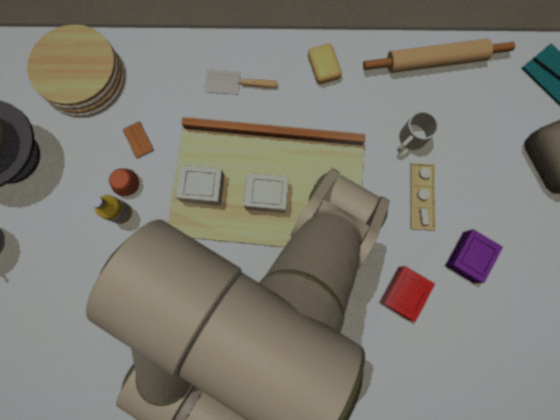

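The left and middle saggars slid 18 mm with under 4.5 N, and the right one at (334,203) stopped the tool every time. The right one is the loaded saggar, so I push it home in stages.

```bash
python3 - <<'E'
from h import *
s=(.496,-.134)
def st(h):
    q=monitor.sense();print(h,((q["position"]-behind(s,0,0))@D).round(4),q["position"].round(4),q["contact_force"].round(2),round(q["clock"],1))
st(env.movel(behind(s,0.0,.027),.03,guard=16))
st(env.movel(behind(s,.05,.027),.04,guard=16))
h=env.movel(behind(s,.095,.027),.012,guard=16);st(h)
c=eyes.grab_frame("top");save(c,"n3")
E
```

```text
True -0.0504 [ 0.4459 -0.1286  0.0259] [-1.77  0.08  5.34] 15.3
True -0.0503 [ 0.446  -0.1281  0.0257] [-2.09  0.64  6.45] 15.8
True 0.0701 [ 0.5658 -0.1401  0.0251] [-2.6   0.09 -1.46] 24.5
```

View pics/n3.png

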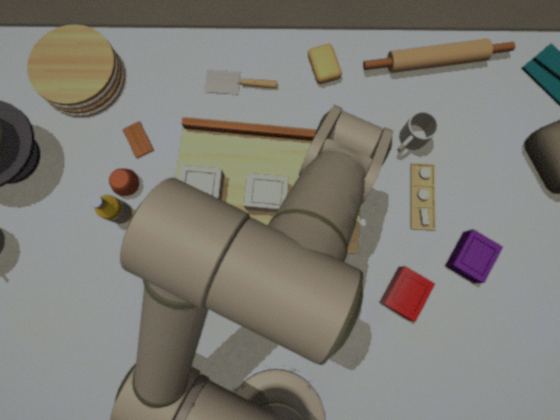

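The slow push stopped at +0.070, which is the expected home offset. I press once more to square it, back off, and check with the top camera from above the tray.

```bash
python3 - <<'E'
from h import *
s=(.496,-.134)
h=env.movel(behind(s,.08,.027),.01,guard=22);q=monitor.sense();print(h,((q["position"]-behind(s,0,0))@D).round(4),q["contact_force"].round(2))
env.movel(behind(s,.045,.027),.1);env.movel(behind(s,.045,.16),.2)
env.release()
env.reach([.472,-.363,.14],ori(.121))
c=eyes.grab_frame("top");save(c,"n4");w=eyes.grab_frame("wrist");save(w,"w4")
cv2.imwrite("pics/m4.png",np.hstack([cv2.resize(c["frame"][100:260,165:385],(440,320),interpolation=2),cv2.resize(w["frame"],(360,270)).copy() if 0 else cv2.copyMakeBorder(cv2.resize(w["frame"],(360,270)),0,50,0,0,0)])[:,:,::-1])
m=saggars(c);r=np.zeros_like(m);cv2.fillPoly(r,[np.array([[190,140],[290,143],[358,138],[354,242],[175,230]])],255)
m=cv2.morphologyEx(m&r,cv2.MORPH_CLOSE,np.ones((3,3)))
for q in rects(c,m,.073,200): print("sag",*[np.round(x,3) for x in q])
print(monitor.sense()["clock"])
# bar from wrist
h=cv2.cvtColor(cv2.GaussianBlur(w["frame"],(3,3),0),cv2.COLOR_RGB2HSV)
b=((h[:,:,1]<45)&(h[:,:,2]>100)).astype(np.uint8)*255
for q in rects(w,b,.02,200): print("w",*[np.round(x,3) for x in q])
print("expected bar px",proj(w,[.472,-.363,.02]))
E
```

```text
True 0.07 [-1.85 -0.93 -0.15]
sag 0.524 0.027 [ 74.876 100.6  ] 1.575 [265.603 189.43 ]
sag 0.539 0.181 [78.357 86.157] 1.486 [200.449 182.465]
sag 0.617 -0.147 [73.071 92.481] 1.489 [338.516 152.099]
28.1333
w 0.693 -0.529 [13.523 29.496] 1.694 [ 73.976 413.034]
w 0.496 -0.385 [311.858 433.789] 1.694 [253.249 227.   ]
expected bar px [285.09111196 200.98070426]
```

View pics/m4.png

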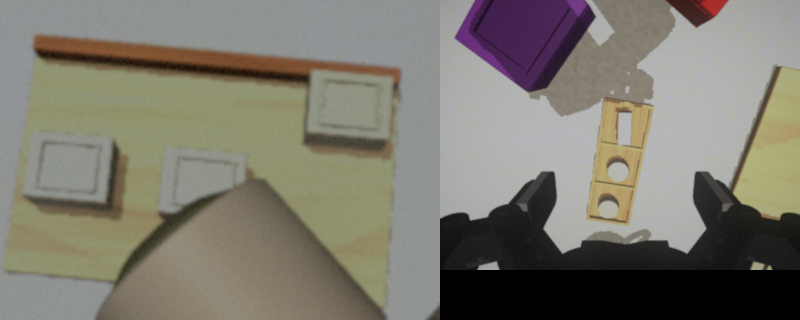

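The saggar is home: centre (0.617,-0.147), about 49 mm from the fence centre line and square within 0.01. The wrist view shows the bar in the near pocket at about wrist pixel (286,197), where I expected it. I refine that position and grip.

```bash
python3 - <<'E'
from h import *
w=eyes.grab_frame("wrist")
h=cv2.cvtColor(cv2.GaussianBlur(w["frame"],(3,3),0),cv2.COLOR_RGB2HSV)
b=((h[:,:,1]<45)&(h[:,:,2]>100)).astype(np.uint8)*255;n=np.zeros_like(b);n[166:228,262:312]=255;b&=n
b=cv2.morphologyEx(b,cv2.MORPH_OPEN,np.ones((5,5)))
R=[q for q in rects(w,b,.02,200)]
for q in R: print("w",*[np.round(x,3) for x in q])
q=min(R,key=lambda q:abs(q[2][1]-40)); 
x,y,yaw=q[0],q[1],(q[3]+np.pi/2)%np.pi-np.pi/2
if abs(q[2][1]-40)>6 or abs(q[2][0]-16)>5: x,y,yaw=.472,-.363,.121
print(x,y,yaw)
env.movel([x,y,.05],.2,frame=ori(yaw));env.movel([x,y,.0125],.08)
env.close_gripper(30);s=monitor.sense();print(s["finger_gap"],s["gripper_force"])
env.movel([x,y,.13],.15);s=monitor.sense();print(s["finger_gap"],s["gripper_force"],s["clock"])
np.save("yaw.npy",yaw)
w=eyes.grab_frame("wrist");save(w,"w5")
E
```

```text
w 0.471 -0.362 [14.956 39.75 ] 0.116 [286.929 200.045]
0.47119952392578124 -0.3616581726074219 0.11567676
0.17274780874598084 30.52846670150757
0.17801474797894942 30.236268639564514 30.975
```

View pics/w5.png

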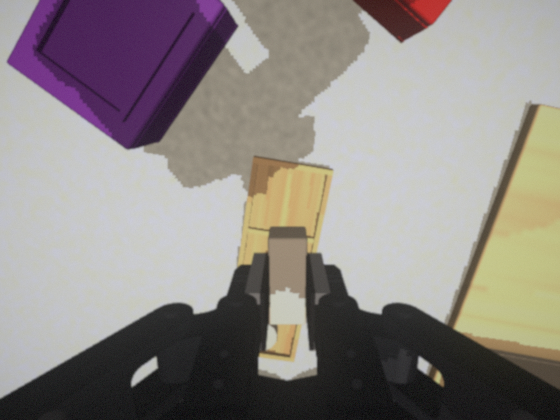

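The bar is held between the pads at about (287,260) and its pocket is empty. Now lay it in the dish.

```bash
python3 - <<'E'
from h import *
x,y=.617,-.147
env.movel([x,y,.13],.15,frame=ori(-.085))
env.movel([x,y,.088],.1)
h=env.movel([x,y,.0755],.015,guard=3);q=monitor.sense();print(h,q["position"].round(4))
env.release();env.movel([x,y,.15],.12);env.reach([.45,-.1,.25],ori(-.085))
env.hold(.3)
c=eyes.grab_frame("top");s=eyes.grab_frame("scene");save(c,"t6");save(s,"s6")
print(monitor.sense()["clock"])
a=cv2.resize(c["frame"][100:260,165:450],(430,241),interpolation=2)
b=cv2.resize(s["frame"][170:290,200:400],(370,222),interpolation=2)
cv2.imwrite("pics/m6.png",np.hstack([a,cv2.copyMakeBorder(b,0,19,0,0,0)])[:,:,::-1])
E
```

```text
True [ 0.6169 -0.1469  0.0767]
36.85
```

View pics/m6.png

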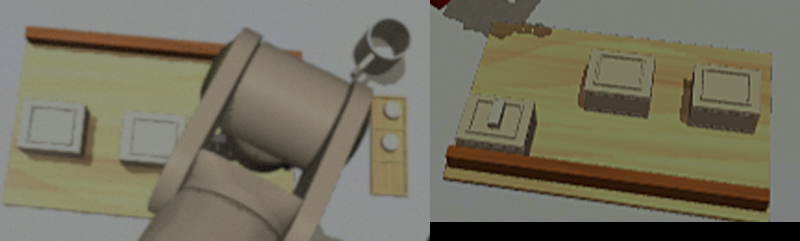

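The scene view shows the bar flat in the dish at about (496,113), with the loaded saggar against the fence. The two empties are in the front row, the arm is clear, and the discs are still in their pockets.

```bash
python3 -c "
from h import *
print(job.hand_in())"
```

```text
the job is handed in; nothing more can be done
None
```

The job is handed in, with no verdict returned: the loaded saggar, the right-hand one, is home and square against the fence with the witness bar flat in its lid dish, and both empties are in the front row.

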